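# Stop the draining stand rocking with a wedge

### The arm

A 7-joint arm with a two-finger parallel gripper is mounted at the origin on a cart in front of the work surface, level with it; the furniture and walls round the work are solid. World frame = base frame: x ahead of the robot, y to its left, z up, the work surface at z = 0. Lengths are in m, angles in rad, forces in N, time in s.
With the tool pointing down it reaches from about 0.4 to 0.9 m from the base axis. Payload 5.5 kg.
Tool frame: the origin (TCP) lies midway between the tips of the shut fingers; the grasp point (between the pads) lies 19 mm behind it (bot.tcp_to_grasp is the y of the grasp point in the tool frame, in m); y points along the fingers, z is the direction in which the jaws open and shut, and the axes are right-handed (so a half turn about y gives the same grasp; the last joint's range is limited). The gripper opens to 85 mm and grips with 20 to 120 N. Pads are 22 mm wide; open, the fingers measure 114 mm over their backs; the gripper's body (76 mm by 85 mm) begins 54 mm behind the grasp point. The pads swing forward as they close: fully open they stand 13 mm farther back than shut.
Start: joints at [1.429, 0.501, -0.427, 1.55, 0.221, 1.138, -0.21], TCP at [0.256, -0.597, 0.231] pointing down, gripper open.
Joint ranges: [-2.88, 2.88], [-0.31, 2.03], [-1.54, 1.56], [0.2, 2.42], [-1.41, 4.55], [0.19, 2.02], [-2.57, 2.57]. Speed limits (rad/s): [2.57, 2.57, 3.14, 3.14, 3.14, 3.14, 3.14].

### API

Orientations are given as a 3x3 rotation matrix whose columns are the frame's x, y, z axes.
In Python, from workcell import telemetry, eyes, bot gives the robot as it stands. The module is installed in compiled form; this text tells all that it offers.
- The arm moves only by the tool send_rows, never from a script. Its argument "rows" is a list of rows, each a list of 7 numbers: the turn, a rotation vector about the tool's x, y, z scaled (see below), then the shift along the tool's x, y, z scaled (see below), then the closure in counts, from 0 (fully open) to 255 (shut). In form: [[wx, wy, wz, dx, dy, dz, hand], ...]. A call has 1 to 12 rows; each row shifts and turns the commanded pose from where the row before left it, along the tool's axes as they then stand; what a row does not reach is not made up. The controller multiplies each number of a shift by 1 m and each number of a turn by 1.5 rad. A row lasts 1/12 s, in which the tool goes at most 41.7 mm and 7.16 degrees, less where a joint would pass 70% of its speed; a pose out of reach is approached as far as the arm can. A call with a number of a shift or a turn outside -1 to 1 is refused whole. A call with a gripper value outside its range is refused whole. The fingers move at their own pace and stop on an object; "newtons" is the grip in N (left out, the last holds). Time passes only in rows, so rows that do not move let the fingers close. It gives the time, the measured TCP pose, the force and the opening at its end, in the units of the state.
- telemetry.observe(): the state, without advancing time (a new reading comes with each control period).
- eyes.camera(name): name is "scene" or "top" or "wrist"; returns a dict with "frame" (400x640x3 uint8, red, green, blue), "vfov" (degrees; the focal length in pixels is half the picture's height over the tangent of half this angle, whatever the lens; pixels are square), "cx", "cy" (the principal point, pixels), "distortion" ([k1, k2, p1, p2, k3] as OpenCV has them; the pictures are not rectified), "position" and "rotation" of the camera in the world; the wrist camera has in their place "mount" (4x4, takes a point from camera to tool coordinates, whose origin is the TCP and whose axes are the tool frame's). Camera axes: x right, y down, z forward; pixel columns grow to the right and rows downward; lengths in m; the calibration is good to about 2 mm. A picture is of the moment at which its call begins: read the wrist's pose just before it. There is no depth.
- bot.sign_off(): hands the job in, once; it reports no verdict.
The state is a dict: "t": time; "qpos": joint angles; "joint_vel": joint speeds; "joint_efforts": joint torques, N m; "tcp_pos": TCP position; "tcp_rot": TCP orientation; "contact_force": force on the tool from outside, world axes, zero at the start; "wrist_torque": the same for the moment, N m; "grip_width": finger opening in m.
Only numpy, scipy, OpenCV 4.12 (cv2) and the standard library are available. Lean on these libraries where they do the work, as an engineer would, in place of code of your own. Each camera call takes 0.05 s, during which the arm holds its last target. There are 200 camera calls.

### The job

The low steel draining stand with two filled cans on it rocks, because its leg at the front right corner is too short. Press down on that corner with the fingertips to feel it rock, push the yellow wedge, thin end first, under the short leg until the stand sits firm and level and the wedge bears part of its weight, then press the corner again to prove that it no longer gives. Push the wedge along the table (do not pick it up), do not shove or lift the stand, keep the cans standing, leave the other things where they are, and finish with the hand clear.

Things in the scene. Friction and masses are not known exactly. Their poses are not given: they have to be found in the camera images.
- stand: welded steel draining stand, 180 mm (its x) x 240 mm (its y), flat slatted top 80 mm up, on four 22 mm square legs with 26 mm square black end caps, each on a 14 mm round glide; leg centres at x +-75, y +-105 mm. Origin on the table under its centre; at yaw 0 x points away from the robot, y to its left. About 1.8 kg, loose: a hard shove slides it. It stands level on three legs; the leg at (-75, -105) is short
- loose_corner (a point): point on the stand's top face, 80 mm up, over the centre of the short leg, 15 mm inside both edges: the place to press. About 4 to 6 N down here tips the stand about the two neighbouring legs until the short leg meets the table, here 3.5 to 7.5 mm lower
- short_foot (a point): centre of the flat underside of the 14 mm round glide under the short leg's end cap (the cap, 26 mm square, starts 5 mm higher); at the start it hangs 3.5 to 7.5 mm above the table (how much is not known, and no leg can be adjusted)
- wedge: yellow ribbed plastic levelling wedge, 100 mm long (its x), 44 mm wide, 60 g, loose; flat underside (origin at its centre), top sloping evenly from 14 mm high at the heel (x = -50) to 2 mm at the thin tip (x = +50). Slides at under 1 N; when it fills the gap the push rises steeply, at 3 to 7 N it bears weight, from about 9 N the whole stand slides along. Does not slip back
- wedge_tip (a point): middle of the wedge's thin edge, on the table
- wedge_heel (a point): middle of the wedge's upright 44 x 14 mm back face, 7 mm up: the place to push
- can_a: filled drinks can with green print, 66 mm diameter, 159 mm tall, 0.49 kg, standing on the stand's top at the back left; origin at the centre of its underside
- can_b: a second filled can of the same kind, on the stand's top at the back, near the middle; origin at the centre of its underside
- ends: stack of gold can ends, 65 mm diameter, 16 mm high, on the table at the right; origin under its centre
- ends_2: stack of gold can ends, 66 mm diameter, 28 mm high, on the table at the right; origin under its centre
- tri_clamp: steel hinged pipe clamp lying flat, 92 x 86 x 18 mm, at the left; origin under its centre
- spray_bottle: white spray bottle with a blue head, 57 x 99 x 218 mm, standing at the left; origin under its centre
- tape_roll: blue roll of tape lying flat, 66 mm diameter, 19 mm high, at the left; origin under its centre
- date_stamp: date stamp with a wooden knob, 28 x 50 x 76 mm, standing at the right, toward the back; origin under its centre
There are look-alikes about, which are no part of the job. Several things look just like the wedge: the one meant starts nearest to the robot's base.

How it is judged:
By the outcome, as a careful person would: the job done as asked, in the order asked, and still so for the second after the job is handed in, with the robot touching nothing.
It also fails if it takes over 72 s, if anything falls off the work surface, if the arm or the gripper's body presses on something with over 40 N, if the wrist force passes 120 N, or if a joint passes its speed limit or range.

## Working session

There is one attempt and no reset: what is moved stays moved. The work goes in short steps, Python scripts to look and compute and a tool call to move; the robot and the scene stay as the last step left them, time stands still between calls to the robot, and variables do not carry over. Pictures are saved under pics/ and viewed, about 8 in all and at most 12, crops included, and the job is handed in when it is done.

Besides the shell and the picture viewer there is one more tool, called after "Request:" as name(argument=value, ...) on one line, values as JSON. send_rows: Moves the arm, as the interface text tells. Shifts and turns lie within -1 to 1; 1 stands for 1 m of shift or 1.5 rad of turn. Its arguments: {"type":"object","properties":{"rows":{"type":"array","items":{"type":"array","items":{"type":"number"}}},"newtons":{"type":"number"}},"required":["rows"]}

```bash
mkdir -p pics; cat > h.py <<'E'
import numpy as np, cv2
from workcell import telemetry, eyes, bot
def cam(name):
    s=telemetry.observe(); c=eyes.camera(name); f=200/np.tan(np.radians(c['vfov'])/2)
    c['K']=np.array([[f,0,c['cx']],[0,f,c['cy']],[0,0,1.]]); c['d']=np.array(c['distortion'],float)
    if 'mount' in c:
        M=np.array(c['mount']); R=np.array(s['tcp_rot']).reshape(3,3)
        c['R']=R@M[:3,:3]; c['p']=R@M[:3,3]+np.array(s['tcp_pos'])
    else: c['R']=np.array(c['rotation']).reshape(3,3); c['p']=np.array(c['position'])
    return c
def ray(c,uv,z):
    uv=np.array(uv,float).reshape(-1,1,2)
    n=cv2.undistortPoints(uv,c['K'],c['d']).reshape(-1,2)
    d=np.c_[n,np.ones(len(n))]@c['R'].T
    return c['p']+d*((z-c['p'][2])/d[:,2])[:,None]
def proj(c,P):
    P=np.array(P,float).reshape(-1,3); q=(P-c['p'])@c['R']
    return cv2.projectPoints(q,np.zeros(3),np.zeros(3),c['K'],c['d'])[0].reshape(-1,2)
def save(c,n): cv2.imwrite(f'pics/{n}.png',c['frame'][...,::-1])
E
python3 - <<'E'
from h import *
import pickle
for n in('scene','top'):
    c=cam(n); save(c,n); pickle.dump(c,open(n+'.pkl','wb')); print(n,c['p'].round(3),c['R'].round(2).tolist())
    hsv=cv2.cvtColor(c['frame'],cv2.COLOR_RGB2HSV); m=cv2.inRange(hsv,(20,110,90),(35,255,255))
    for k in cv2.findContours(m,0,2)[0]:
        if cv2.contourArea(k)>60: r=cv2.minAreaRect(k); print(r, ray(c,cv2.boxPoints(r),0.005)[:,:2].round(3).tolist())
s=telemetry.observe(); print(s)
E
```

```text
scene [0.169 0.776 0.994] [[-0.86, -0.36, 0.35], [-0.5, 0.61, -0.62], [0.01, -0.71, -0.7]]
((240.5, 228.0), (22.0, 5.0), 90.0) [[0.854, 0.086], [0.84, 0.077], [0.782, 0.153], [0.796, 0.161]]
((382.322998046875, 201.3451690673828), (13.17009162902832, 26.246112823486328), 41.18592834472656) [[0.505, -0.174], [0.494, -0.295], [0.447, -0.272], [0.46, -0.154]]
((356.0, 190.5), (11.0, 16.0), 90.0) [[0.615, -0.237], [0.566, -0.266], [0.542, -0.214], [0.589, -0.186]]
((3.110346794128418, 137.3758544921875), (11.792459487915039, 20.013961791992188), 41.6335334777832) [[2.077, 0.281], [2.132, 0.182], [2.027, 0.196], [1.978, 0.291]]
((90.61228942871094, 103.61325073242188), (6.045889854431152, 26.50553321838379), 61.189208984375) [[1.938, -0.088], [1.931, -0.22], [1.876, -0.193], [1.884, -0.065]]
((12.705659866333008, 93.93018341064453), (5.282938003540039, 26.844696044921875), 79.3803482055664) [[2.473, 0.032], [2.371, -0.068], [2.313, -0.039], [2.412, 0.059]]
((80.74847412109375, 100.69915008544922), (14.535457611083984, 42.02696990966797), 74.24882507324219) [[2.094, -0.088], [1.995, -0.259
[... 852 characters left out ...]
.2102778 ]), 'joint_vel': array([ 0.00166323, -0.00204452, -0.0008544 , -0.00241001,  0.00049891,
       -0.00048664,  0.00063172]), 'joint_efforts': array([-1.19138294e-02, -5.70808804e+01, -5.83820164e+00, -2.81747264e+01,
        1.06718557e-02,  5.59513035e-03, -7.17519765e-05]), 'tcp_pos': array([ 0.25569035, -0.59692376,  0.23035997]), 'tcp_rot': array([[-9.19170413e-01, -6.37947622e-04,  3.93859549e-01],
       [-3.93860062e-01,  1.62637185e-03, -9.19168976e-01],
       [-5.41804208e-05, -9.99998474e-01, -1.74617497e-03]]), 'contact_force': array([-0.71770227, -0.2466469 ,  0.10381091]), 'wrist_torque': array([ 0.02349204, -0.01644562,  0.0041315 ]), 'grip_width': 0.08516472172182053}
```

```bash
python3 - <<'E'
import cv2
i=cv2.imread('pics/top.png')[60:360,180:580]; cv2.imwrite('pics/topc.png',cv2.resize(i,None,fx=2,fy=2,interpolation=2))
i=cv2.imread('pics/scene.png')[120:320,180:480]; cv2.imwrite('pics/scenec.png',cv2.resize(i,None,fx=2.6,fy=2.6,interpolation=2))
E
```

```text
(no output)
```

View pics/topc.png

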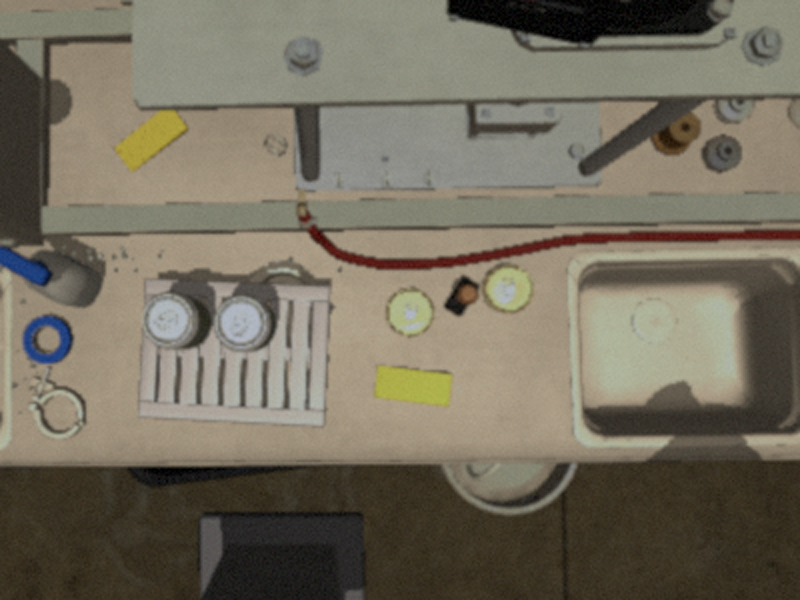

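View pics/scenec.png

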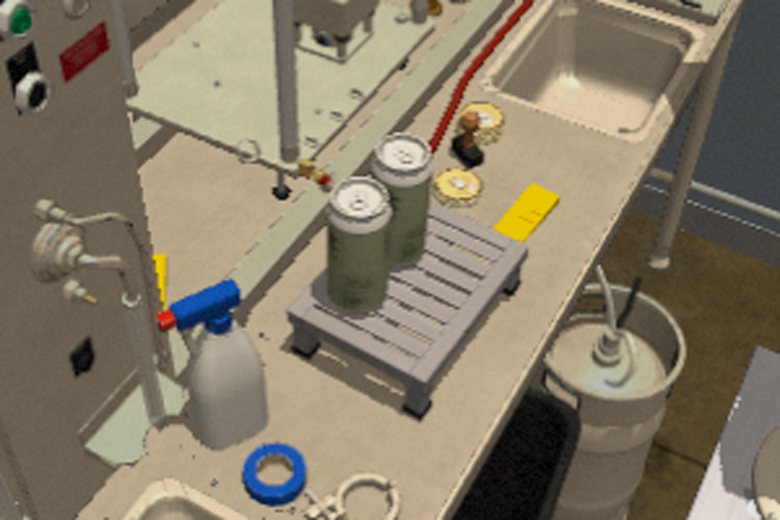

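The picture shows two wedge look-alikes: one at top px (386,252), about 0.52 m from the base, and one behind the rail at (255,128), about 0.83 m away. The first fits because it is nearest to the base. The stand's front right corner is at about px (342,272). Next I'll refine the stand and check the mount.

```bash
python3 - <<'E'
from h import *
import pickle
c=pickle.load(open('top.pkl','rb'))
q=[(180+x/2,60+y/2) for x,y in[(147,279),(330,282),(324,426),(139,416)]]
P=ray(c,q,.08); print('BL BR FR FL',P[:,:2].round(4).tolist())
print([np.linalg.norm(P[i]-P[(i+1)%4]).round(3) for i in range(4)])
C=P.mean(0); yv=(P[0]-P[1]+P[3]-P[2]); a=np.arctan2(-yv[0],yv[1]); print('C',C,'yaw',a)
R=np.array([[np.cos(a),-np.sin(a)],[np.sin(a),np.cos(a)]]); F=C[:2]+R@[-.075,-.105]; print('foot',F)
w=np.array(eyes.camera('wrist')['mount']);print(w.round(3))
# enlarge wedge both views
s=pickle.load(open('scene.pkl','rb'))
a=cv2.resize(c['frame'][225:280,335:425],None,fx=8,fy=8,interpolation=2)[:,:,::-1]
cv2.imwrite('pics/w.png',a)
x,y=proj(s,[[.477,-.21,.005]])[0].astype(int);print(x,y)
E
```

```text
BL BR FR FL [[0.6202, 0.1298], [0.6125, -0.1066], [0.4295, -0.096], [0.444, 0.1408]]
[np.float64(0.237), np.float64(0.183), np.float64(0.237), np.float64(0.177)]
C [0.52654613 0.01701063 0.08      ] yaw -0.046834007561289824
foot [ 0.44671259 -0.08436297]
[[ 0.     0.966  0.258 -0.065]
 [-0.001 -0.258  0.966 -0.143]
 [ 1.    -0.     0.001 -0.   ]
 [ 0.     0.     0.     1.   ]]
380 203
```

View pics/w.png

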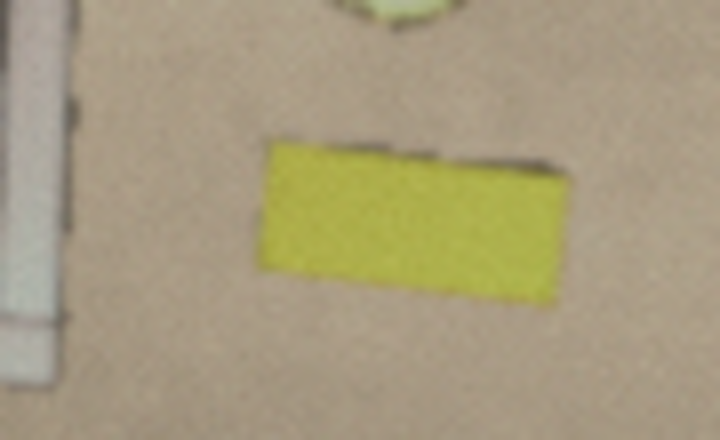

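The wedge's shadow widens toward the right end, so the heel is at −y and the tip already faces the stand. I'll turn the tool so its x points along +y, and shut the fingers.

Request:
send_rows(rows=[[0,0.08,0,0,0,0,255],[0,0.08,0,0,0,0,255],[0,0.08,0,0,0,0,255],[0,0.08,0,0,0,0,255],[0,0.08,0,0,0,0,255],[0,0.08,0,0,0,0,255],[0,0.08,0,0,0,0,255],[0,0.08,0,0,0,0,255],[0,0.08,0,0,0,0,255],[0,0.08,0,0,0,0,255],[0,0.08,0,0,0,0,255],[0,0.08,0,0,0,0,255]], newtons=40)

```text
t: 1.15
tcp_pos: [0.2559, -0.5971, 0.2308]
tcp_rot: [[-0.505, -0.0, -0.863], [0.863, 0.001, -0.505], [0.001, -1.0, -0.0]]
contact_force: [-0.1, 0.1, -0.3]
grip_width: 0.0005
```

Request:
send_rows(rows=[[0,0.08,0,0,0,0,255],[0,0.08,0,0,0,0,255],[0,0.08,0,0,0,0,255],[0,0.08,0,0,0,0,255],[0,0.037,0,0,0,0,255],[0,0,0,0,0,0,255],[0,0,0,0,0,0,255]])

```text
t: 1.73
tcp_pos: [0.2561, -0.5972, 0.231]
tcp_rot: [[-0.002, -0.0, -1.0], [1.0, 0.001, -0.002], [0.001, -1.0, 0.0]]
contact_force: [-0.4, 0.0, -1.2]
grip_width: -0.0001
```

Request:
send_rows(rows=[[0,0,0,0.0347,0.001,-0.0159,255],[0,0,0,0.0347,0.001,-0.0159,255],[0,0,0,0.0347,0.001,-0.0159,255],[0,0,0,0.0347,0.001,-0.0159,255],[0,0,0,0.0347,0.001,-0.0159,255],[0,0,0,0.0347,0.001,-0.0159,255],[0,0,0,0.0347,0.001,-0.0159,255],[0,0,0,0.0347,0.001,-0.0159,255],[0,0,0,0.0347,0.001,-0.0159,255],[0,0,0,0.0347,0.001,-0.0159,255],[0,0,0,0.0347,0.001,-0.0159,255],[0,0,0,0.0347,0.001,-0.0159,255]])

```text
t: 2.73
tcp_pos: [0.4143, -0.2517, 0.2183]
tcp_rot: [[-0.003, -0.008, -1.0], [1.0, 0.003, -0.003], [0.003, -1.0, 0.008]]
contact_force: [0.6, -0.0, -0.8]
grip_width: -0.0002
```

Request:
send_rows(rows=[[0,0,0,0,0,0,255],[0,0,0,0,0,0,255],[0,0,0,0,0,0,255]])

```text
t: 2.98
tcp_pos: [0.4139, -0.2528, 0.2181]
tcp_rot: [[-0.003, -0.009, -1.0], [1.0, 0.002, -0.003], [0.002, -1.0, 0.009]]
contact_force: [-1.1, -0.7, -0.2]
grip_width: -0.0
```

```bash
python3 - <<'E'
from h import *
import pickle
print(telemetry.observe()['tcp_pos'])
c=cam('wrist'); save(c,'wr1'); pickle.dump(c,open('wr1.pkl','wb'))
hsv=cv2.cvtColor(c['frame'],cv2.COLOR_RGB2HSV); m=cv2.inRange(hsv,(20,110,70),(35,255,255))
for k in cv2.findContours(m,0,2)[0]:
    if cv2.contourArea(k)>300: r=cv2.minAreaRect(k); print(r, ray(c,cv2.boxPoints(r),0.0)[:,:2].round(4).tolist())
print(proj(c,[[.447,-.084,.08]]))
E
```

```text
[ 0.41393765 -0.2528365   0.21814574]
((262.2195129394531, 198.52438354492188), (40.970096588134766, 82.49234771728516), 6.34019136428833) [[0.5099, -0.1692], [0.4933, -0.2687], [0.4473, -0.2635], [0.4607, -0.1633]]
[[284.95307028 342.27124574]]
```

View pics/wr1.png

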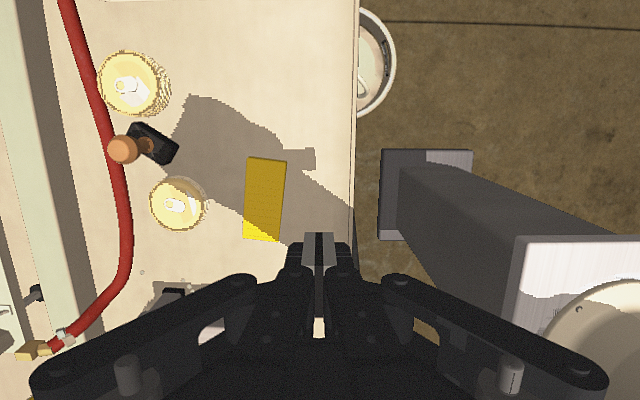

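The wrist view confirms the wedge at px (262,198). Its tip mid is near (0.485,−0.166) and its heel mid near (0.470,−0.266), matching the top view. The gripper hides the stand corner here, so I use the top-view fix and go to the corner.

Request:
send_rows(rows=[[0,0,0,0.028,0,-0.0055,255],[0,0,0,0.028,0,-0.0055,255],[0,0,0,0.028,0,-0.0055,255],[0,0,0,0.028,0,-0.0055,255],[0,0,0,0.028,0,-0.0055,255],[0,0,0,0.028,0,-0.0055,255],[0,0,0,0,0.02,0,255],[0,0,0,0,0.02,0,255],[0,0,0,0,0.02,0,255],[0,0,0,0,0.02,0,255],[0,0,0,0,0.02,0,255],[0,0,0,0,0,0,255]])

```text
t: 4.03
tcp_pos: [0.4307, -0.1411, 0.1122]
tcp_rot: [[0.004, -0.023, -1.0], [1.0, 0.007, 0.004], [0.007, -1.0, 0.023]]
contact_force: [0.2, 0.1, -0.3]
grip_width: -0.0001
```

Request:
send_rows(rows=[[0,0,0,0,0,0,255],[0,0,0,0,0,0,255]])

```text
t: 4.2
tcp_pos: [0.434, -0.1417, 0.1159]
tcp_rot: [[0.003, -0.016, -1.0], [1.0, 0.005, 0.003], [0.005, -1.0, 0.016]]
contact_force: [0.2, -0.4, 0.3]
grip_width: 0.0003
```

```bash
python3 - <<'E'
from h import *
c=cam('scene')
x,y=proj(c,[[.447,-.084,.08]])[0].astype(int); print(x,y,proj(c,[[.4295,-.096,.08]]))
cv2.imwrite('pics/s2.png',cv2.resize(c['frame'][y-50:y+40,x-70:x+60,::-1],None,fx=6,fy=6,interpolation=2))
E
```

```text
375 214 [[382.77108003 214.03576804]]
```

View pics/s2.png

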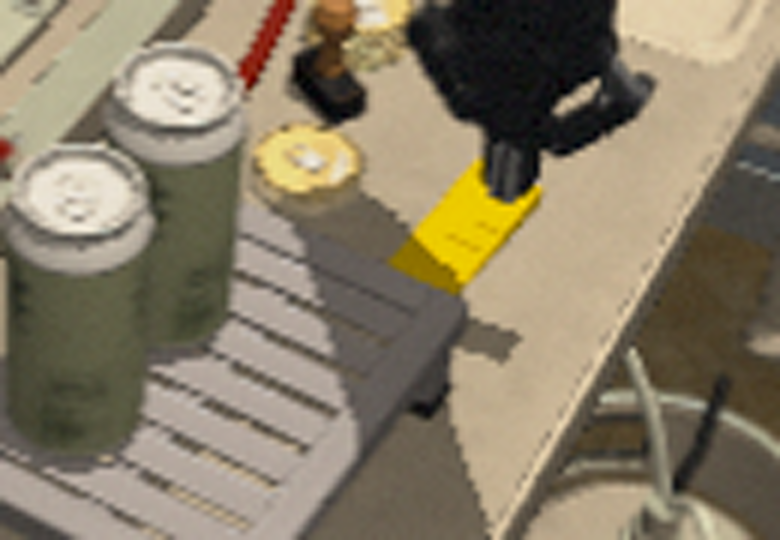

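The stand corner is at scene px (382,215), against a projected (383,214), so the stand fix holds. I'll move over it in smaller rows.

Request:
send_rows(rows=[[0,0,0,0.01,0,-0.002,255],[0,0,0,0.01,0,-0.002,255],[0,0,0,0.01,0,-0.002,255],[0,0,0,0.01,0,-0.002,255],[0,0,0,0.01,0,-0.002,255],[0,0,0,0.008,0,-0.002,255],[0,0,0,0,0,0,255],[0,0,0,0,0,0,255],[0,0,0,0,0,0,255]])

```text
t: 5.0
tcp_pos: [0.4459, -0.0816, 0.1154]
tcp_rot: [[-0.001, -0.016, -1.0], [1.0, 0.005, -0.001], [0.005, -1.0, 0.016]]
contact_force: [-0.3, -0.2, 1.2]
grip_width: 0.0
```

Request:
send_rows(rows=[[0,0,0,-0.001,0.008,0,255],[0,0,0,-0.001,0.008,0,255],[0,0,0,0,0.008,0,255],[0,0,0,0,0.006,0,255],[0,0,0,0,0,0,255],[0,0,0,0,0,0,255],[0,0,0,0,0,0,255]])

```text
t: 5.58
tcp_pos: [0.4454, -0.0838, 0.0853]
tcp_rot: [[-0.0, -0.017, -1.0], [1.0, 0.005, -0.0], [0.005, -1.0, 0.017]]
contact_force: [-0.8, 0.8, -0.3]
grip_width: 0.0
```

Request:
send_rows(rows=[[0,0,0,0,0.001,0,255],[0,0,0,0,0.001,0,255],[0,0,0,0,0.001,0,255],[0,0,0,0,0.001,0,255],[0,0,0,0,0,0,255]])

```text
t: 6.0
tcp_pos: [0.4454, -0.0833, 0.0812]
tcp_rot: [[-0.001, -0.017, -1.0], [1.0, 0.005, -0.001], [0.005, -1.0, 0.017]]
contact_force: [-1.2, -0.1, 0.3]
grip_width: 0.0
```

Request:
send_rows(rows=[[0,0,0,0,0.001,0,255],[0,0,0,0,0.001,0,255],[0,0,0,0,0,0,255]])

```text
t: 6.25
tcp_pos: [0.4452, -0.0836, 0.0793]
tcp_rot: [[-0.001, -0.017, -1.0], [1.0, 0.005, -0.001], [0.005, -1.0, 0.017]]
contact_force: [-1.3, -0.2, 4.6]
grip_width: -0.0001
```

Request:
send_rows(rows=[[0,0,0,0,0.001,0,255],[0,0,0,0,0.001,0,255],[0,0,0,0,0,0,255]])

```text
t: 6.5
tcp_pos: [0.4444, -0.0841, 0.0772]
tcp_rot: [[0.0, -0.018, -1.0], [1.0, 0.005, -0.0], [0.005, -1.0, 0.018]]
contact_force: [-4.2, -1.7, 7.6]
grip_width: -0.0002
```

Request:
send_rows(rows=[[0,0,0,0,0.001,0,255],[0,0,0,0,0.001,0,255],[0,0,0,0,0,0,255]])

```text
t: 6.75
tcp_pos: [0.4446, -0.0839, 0.0753]
tcp_rot: [[-0.0, -0.017, -1.0], [1.0, 0.005, -0.0], [0.005, -1.0, 0.017]]
contact_force: [-3.0, -1.0, 7.2]
grip_width: -0.0001
```

Request:
send_rows(rows=[[0,0,0,0,0.001,0,255],[0,0,0,0,0.0,0,255],[0,0,0,0,0,0,255]])

```text
t: 7.0
tcp_pos: [0.4446, -0.084, 0.0746]
tcp_rot: [[-0.0, -0.018, -1.0], [1.0, 0.005, -0.0], [0.005, -1.0, 0.018]]
contact_force: [-5.3, -1.6, 9.3]
grip_width: -0.0002
```

Request:
send_rows(rows=[[0,0,0,0,0.001,0.001,255],[0,0,0,0,0.0,0,255],[0,0,0,0,0,0,255]])

```text
t: 7.25
tcp_pos: [0.4445, -0.084, 0.0743]
tcp_rot: [[-0.0, -0.016, -1.0], [1.0, 0.006, -0.0], [0.006, -1.0, 0.016]]
contact_force: [-5.9, -1.8, 16.3]
grip_width: 0.0002
```

Pressing the corner made it give from z = 0.080 to 0.0745, where the force rose to 16 N. The rock is confirmed and the gap is about 5.4 mm. Next I retreat and go behind the heel, off-centre toward +x, to turn the wedge toward the foot.

Request:
send_rows(rows=[[0,0,0,0,-0.006,0,255],[0,0,0,0,-0.012,0,255],[0,0,0,0,-0.014,0,255],[0,0,0,0,-0.014,0,255],[0,0,0,-0.015,0,-0.004,255],[0,0,0,-0.015,0,-0.004,255],[0,0,0,-0.015,0,-0.004,255],[0,0,0,-0.015,0,-0.004,255],[0,0,0,-0.015,0,-0.004,255],[0,0,0,-0.015,0,-0.004,255],[0,0,0,-0.015,0,-0.004,255],[0,0,0,-0.015,0,-0.004,255]])

```text
t: 8.25
tcp_pos: [0.4778, -0.2039, 0.1182]
tcp_rot: [[-0.001, -0.016, -1.0], [1.0, 0.005, -0.002], [0.005, -1.0, 0.016]]
contact_force: [0.4, 0.8, 0.1]
grip_width: 0.0003
```

Request:
send_rows(rows=[[0,0,0,-0.015,0,-0.004,255],[0,0,0,-0.015,0,-0.004,255],[0,0,0,-0.015,0,-0.004,255],[0,0,0,-0.015,0,-0.004,255],[0,0,0,-0.015,0,-0.004,255],[0,0,0,-0.013,0,0,255],[0,0,0,0,0,0,255],[0,0,0,0,0,0,255]])

```text
t: 8.92
tcp_pos: [0.4971, -0.2918, 0.1173]
tcp_rot: [[0.0, -0.017, -1.0], [1.0, 0.005, 0.0], [0.005, -1.0, 0.017]]
contact_force: [-0.5, -0.2, 0.3]
grip_width: 0.0003
```

```bash
python3 - <<'E'
from h import *
import pickle
s=telemetry.observe();print(s['tcp_pos'],s['qpos'].round(2))
c=pickle.load(open('top.pkl','rb'))
print(ray(c,[(180+410/2,60+312/2),(180+508/2,60+289/2)],.02).round(3), ray(c,[(180+466/2,60+293/2)],.076).round(3))
c=cam('wrist')
hsv=cv2.cvtColor(c['frame'],cv2.COLOR_RGB2HSV); m=cv2.inRange(hsv,(20,110,70),(35,255,255))
for k in cv2.findContours(m,0,2)[0]:
    if cv2.contourArea(k)>300: r=cv2.minAreaRect(k); print(r, ray(c,cv2.boxPoints(r),0.0)[:,:2].round(4).tolist())
E
```

```text
[ 0.49709743 -0.2917659   0.11726968] [-0.17  0.65  0.89  1.85 -0.61  0.96 -2.14]
[[ 0.575 -0.213  0.02 ]
 [ 0.604 -0.344  0.02 ]] [[ 0.596 -0.28   0.076]]
((344.7500305175781, 246.75), (53.93193817138672, 56.4814453125), 11.309932708740234) [[0.4999, -0.2186], [0.4901, -0.271], [0.4442, -0.2611], [0.4517, -0.2074]]
```

Request:
send_rows(rows=[[0,0,0,0,0.013,0.0005,255],[0,0,0,0,0.013,0.0005,255],[0,0,0,0,0.013,0.0005,255],[0,0,0,0,0.013,0.0005,255],[0,0,0,0,0.013,0,255],[0,0,0,0,0.013,0,255],[0,0,0,0,0.013,0,255],[0,0,0,0,0.01,0,255],[0,0,0,0,0.007,0,255],[0,0,0,0,0,0,255],[0,0,0,0,0,0,255]])

```text
t: 9.88
tcp_pos: [0.4932, -0.2912, 0.0092]
tcp_rot: [[-0.0, -0.017, -1.0], [1.0, 0.005, -0.001], [0.005, -1.0, 0.017]]
contact_force: [0.5, -0.2, -0.3]
grip_width: -0.0001
```

Request:
send_rows(rows=[[0,0,0,0.005,0,0,255],[0,0,0,0.005,0,0,255],[0,0,0,0.005,0,0,255],[0,0,0,0.005,0,0,255],[0,0,0,0.005,0,0,255],[0,0,0,0,0,0,255]])

```text
t: 10.38
tcp_pos: [0.4939, -0.2642, 0.0097]
tcp_rot: [[-0.003, -0.016, -1.0], [1.0, 0.006, -0.003], [0.006, -1.0, 0.016]]
contact_force: [-0.3, -0.0, 0.1]
grip_width: 0.0001
```

```bash
cat >> h.py <<'E'
def wedge(c):
    hsv=cv2.cvtColor(c['frame'],cv2.COLOR_RGB2HSV); m=cv2.inRange(hsv,(20,110,60),(35,255,255))
    for k in cv2.findContours(m,0,2)[0]:
        if cv2.contourArea(k)<100: continue
        r=cv2.minAreaRect(k); b=ray(c,cv2.boxPoints(r),0.005)[:,:2]
        if b.mean(0)[0]>.65 or b.mean(0)[0]<.3: continue
        e=sorted([(b[i]+b[(i+1)%4])/2 for i in range(4)],key=lambda p:p[1]); d=e[3]-e[0]
        print(np.array(r[0]).round(),b.round(3).tolist(),'heel',e[0].round(4),'tip',e[3].round(4),'L',np.linalg.norm(d).round(3),'hdg',np.degrees(np.arctan2(d[1],d[0])).round(1))
E
python3 - <<'E'
from h import *
print(telemetry.observe()['tcp_pos'])
wedge(cam('top')); c=cam('wrist'); wedge(c); save(c,'wr2')
E
```

```text
[ 0.49385904 -0.26419614  0.00966545]
[376. 254.] [[0.493, -0.154], [0.492, -0.221], [0.452, -0.22], [0.453, -0.153]] heel [ 0.4719 -0.2204] tip [ 0.4726 -0.1534] L 0.067 hdg 89.3
[382. 274.] [[0.475, -0.254], [0.446, -0.254], [0.445, -0.243], [0.475, -0.244]] heel [ 0.4603 -0.254 ] tip [ 0.4597 -0.2436] L 0.01 hdg 93.4
[10. 30.] [[0.63, -0.372], [0.62, -0.372], [0.623, -0.358], [0.632, -0.359]] heel [ 0.6248 -0.3718] tip [ 0.6276 -0.3586] L 0.013 hdg 78.3
```

Request:
send_rows(rows=[[0,0,0,0.005,0,0,255],[0,0,0,0.005,0,0,255],[0,0,0,0.005,0,0,255],[0,0,0,0.004,0,0,255],[0,0,0,0,0,0,255]])

```text
t: 10.9
tcp_pos: [0.4934, -0.2455, 0.0094]
tcp_rot: [[-0.002, -0.017, -1.0], [1.0, 0.006, -0.002], [0.006, -1.0, 0.017]]
contact_force: [0.2, -0.9, -0.4]
grip_width: -0.0
```

```bash
python3 - <<'E'
from h import *
print(telemetry.observe()['tcp_pos'])
wedge(cam('top')); c=cam('scene'); wedge(c)
x,y=proj(c,[[.46,-.16,.0]])[0].astype(int)
cv2.imwrite('pics/s3.png',cv2.resize(c['frame'][y-40:y+50,x-65:x+65,::-1],None,fx=6,fy=6,interpolation=2))
E
```

```text
[ 0.49344783 -0.24547585  0.00943741]
[382. 208.] [[0.478, -0.138], [0.497, -0.251], [0.449, -0.251], [0.432, -0.139]] heel [ 0.4728 -0.2509] tip [ 0.4551 -0.1385] L 0.114 hdg 98.9
[356. 190.] [[0.615, -0.237], [0.566, -0.266], [0.542, -0.214], [0.589, -0.186]] heel [ 0.5904 -0.2511] tip [ 0.5655 -0.2002] L 0.057 hdg 116.1
```

View pics/s3.png

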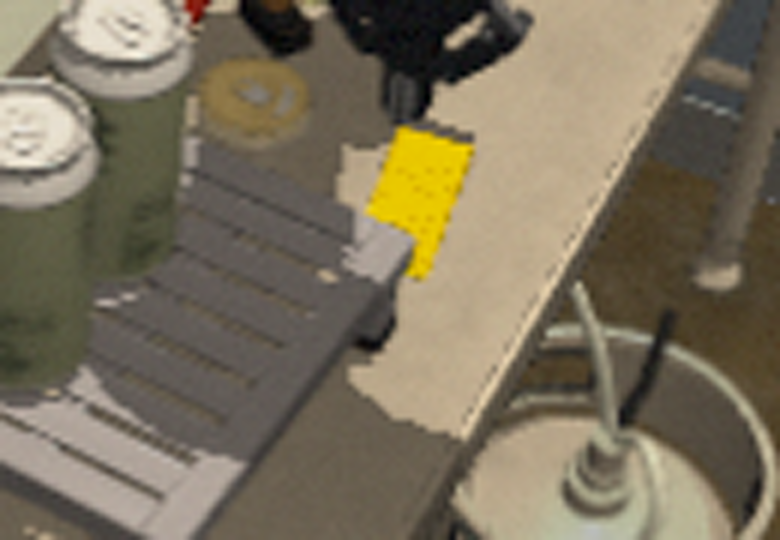

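```bash
python3 - <<'E'
from h import *
c=cam('scene')
x,y=proj(c,[[.46,-.16,.0]])[0].astype(int)
f=lambda u,v,z:ray(c,[(x-65+u/6-.5,y-40+v/6-.5)],z)[0][:2]
h1=f(473,143,.014);h2=f(400,126,.014);t1=f(431,279,.002)
print(h1,h2,t1,'w',np.linalg.norm(h1-h2),'L',np.linalg.norm(h1-t1)); d=t1-h1; print(np.degrees(np.arctan2(d[1],d[0])))
F=np.array([.4467,-.0844]); H=(h1+h2)/2; u=d/np.linalg.norm(d); n=np.array([-u[1],u[0]])
print('heel',H,'foot along',(F-H)@u,'left',(F-H)@n, 'bearing', np.degrees(np.arctan2(*(F-H)[::-1])))
E
```

```text
[ 0.44994432 -0.2440689 ] [ 0.49152718 -0.23574735] [ 0.43173344 -0.14549954] w 0.0424073353960011 L 0.10023749778144835
100.46747442159638
heel [ 0.47073575 -0.23990813] foot along 0.1572869430119425 left -0.004616551723299157 bearing 98.78626041497195
```

The wedge now heads 100.5° (measured 42 × 100 mm, which fits), and its axis passes 4.6 mm from the foot. I'll back off, centre on the heel and turn the tool 10° to match.

Request:
send_rows(rows=[[0,0,0,-0.008,0,0,255],[0,0,0,-0.007,0,0,255],[0,0,0,0,0,0.007,255],[0,0,0,0,0,0.007,255],[0,0,0,0,0,0.005,255],[0,-0.058,0,0,0,0,255],[0,-0.058,0,0,0,0,255],[0,0,0,0,0,0,255],[0,0,0,0,0,0,255]])

```text
t: 11.8
tcp_pos: [0.4739, -0.2618, 0.01]
tcp_rot: [[-0.171, -0.016, -0.985], [0.985, 0.006, -0.171], [0.009, -1.0, 0.015]]
contact_force: [-0.3, 0.3, 0.4]
grip_width: 0.0002
```

Request:
send_rows(rows=[[0,0,0,0.006,0.0003,0,255],[0,0,0,0.006,0.0003,0,255],[0,0,0,0.006,0.0003,0,255],[0,0,0,0.006,0.0003,0,255],[0,0,0,0.006,0.0003,0,255],[0,0,0,0.006,0,0,255],[0,0,0,0.006,0,0,255],[0,0,0,0.006,0,0,255],[0,0,0,0.006,0,0,255],[0,0,0,0.004,0,0,255],[0,0,0,0,0,0,255]])

```text
t: 12.72
tcp_pos: [0.4641, -0.2035, 0.0087]
tcp_rot: [[-0.175, -0.017, -0.984], [0.985, 0.006, -0.175], [0.009, -1.0, 0.016]]
contact_force: [-0.0, -0.5, -0.1]
grip_width: -0.0001
```

```bash
python3 - <<'E'
from h import *
s=telemetry.observe();print(s['tcp_pos'],s['contact_force'])
c=cam('scene')
x,y=proj(c,[[.46,-.12,.0]])[0].astype(int);print(x,y)
cv2.imwrite('pics/s4.png',cv2.resize(c['frame'][y-40:y+40,x-60:x+60,::-1],None,fx=6,fy=6,interpolation=2))
E
```

```text
[ 0.46410779 -0.2035288   0.00874561] [-0.03686606 -0.48495937 -0.08073211]
374 223
```

View pics/s4.png

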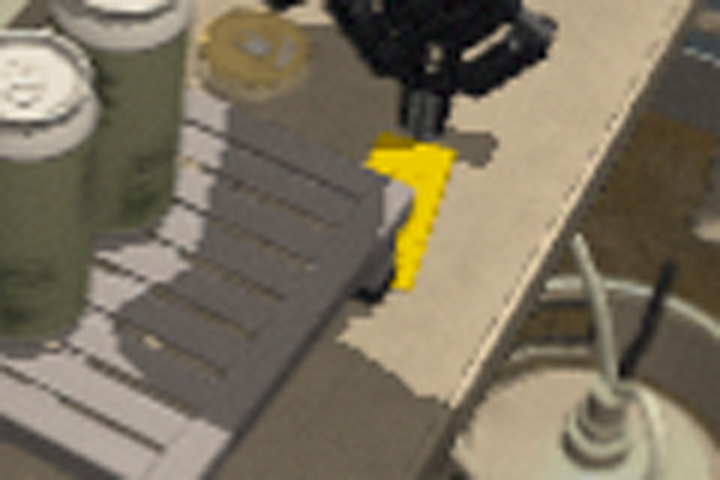

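```bash
python3 - <<'E'
from h import *
c=cam('scene'); x,y=374,223
f=lambda u,v,z:ray(c,[(x-60+u/6-.5,y-40+v/6-.5)],z)[0][:2]
h1=f(458,149,.014);h2=f(379,134,.014);t1=f(412,290,.002)
d=t1-h1; print(h1,h2,t1,np.linalg.norm(h1-h2),np.linalg.norm(d),np.degrees(np.arctan2(d[1],d[0])))
F=np.array([.4467,-.0844]); u=d/np.linalg.norm(d); n=np.array([-u[1],u[0]]); H=h1-n*.022
print('heel',H,'foot along',(F-H)@u,'left',(F-H)@n)
# cap outer bottom-right visible corner (crop 378,303)
print(f(378,303,.0055+.0))
E
```

```text
[ 0.44038059 -0.19952236] [ 0.4832374  -0.18797721] [ 0.42335311 -0.10072474] 0.04438463848428321 0.10025419849464244 99.77869646391484
heel [ 0.46206096 -0.19578581] foot along 0.11237644972386704 left -0.003780332750993251
[ 0.43429694 -0.08010588]
```

Request:
send_rows(rows=[[0,0,0,0.005,0.0,0,255],[0,0,0,0.005,0.0003,0,255],[0,0,0,0.005,0,0,255],[0,0,0,0.005,0.0003,0,255],[0,0,0,0.003,0,0,255],[0,0,0,0,0,0,255]])

```text
t: 13.32
tcp_pos: [0.4601, -0.181, 0.0083]
tcp_rot: [[-0.175, -0.017, -0.984], [0.985, 0.006, -0.175], [0.009, -1.0, 0.016]]
contact_force: [0.8, -0.1, -0.6]
grip_width: -0.0003
```

Request:
send_rows(rows=[[0,0,0,0.002,0.0,0,255],[0,0,0,0.002,0,0,255],[0,0,0,0,0,0,255]])

```text
t: 13.57
tcp_pos: [0.4595, -0.1779, 0.0084]
tcp_rot: [[-0.174, -0.017, -0.985], [0.985, 0.005, -0.174], [0.008, -1.0, 0.016]]
contact_force: [0.4, 0.4, 0.5]
grip_width: 0.0004
```

Request:
send_rows(rows=[[0,0,0,0.002,0.0,0,255],[0,0,0,0.001,0,0,255],[0,0,0,0,0,0,255]])

```text
t: 13.82
tcp_pos: [0.459, -0.1752, 0.0085]
tcp_rot: [[-0.174, -0.017, -0.985], [0.985, 0.005, -0.174], [0.008, -1.0, 0.015]]
contact_force: [0.1, 0.2, -0.4]
grip_width: -0.0003
```

Request:
send_rows(rows=[[0,0,0,0.001,0.0,0,255],[0,0,0,0.001,0,0,255],[0,0,0,0,0,0,255]])

```text
t: 14.07
tcp_pos: [0.4586, -0.1732, 0.0085]
tcp_rot: [[-0.174, -0.017, -0.985], [0.985, 0.005, -0.174], [0.008, -1.0, 0.015]]
contact_force: [-0.9, 0.0, 0.1]
grip_width: 0.0
```

Request:
send_rows(rows=[[0,0,0,0.001,0.0,0,255],[0,0,0,0.001,0,0,255],[0,0,0,0,0,0,255]])

```text
t: 14.32
tcp_pos: [0.4583, -0.1711, 0.0085]
tcp_rot: [[-0.174, -0.017, -0.985], [0.985, 0.005, -0.174], [0.008, -1.0, 0.015]]
contact_force: [-0.6, -0.8, -0.7]
grip_width: 0.0001
```

Request:
send_rows(rows=[[0,0,0,0.001,0.0,0,255],[0,0,0,0,0,0,255]])

```text
t: 14.48
tcp_pos: [0.4581, -0.1702, 0.0085]
tcp_rot: [[-0.174, -0.017, -0.985], [0.985, 0.005, -0.174], [0.008, -1.0, 0.015]]
contact_force: [-0.3, -0.5, -0.3]
grip_width: 0.0001
```

Request:
send_rows(rows=[[0,0,0,0.001,0.0,0,255],[0,0,0,0.0005,0,0,255],[0,0,0,0,0,0,255]])

```text
t: 14.73
tcp_pos: [0.4579, -0.1688, 0.0086]
tcp_rot: [[-0.174, -0.017, -0.985], [0.985, 0.005, -0.174], [0.008, -1.0, 0.015]]
contact_force: [-0.2, 0.2, -0.3]
grip_width: 0.0002
```

Request:
send_rows(rows=[[0,0,0,0.001,0.0,0,255],[0,0,0,0,0,0,255]])

```text
t: 14.9
tcp_pos: [0.4577, -0.1678, 0.0085]
tcp_rot: [[-0.174, -0.017, -0.985], [0.985, 0.005, -0.174], [0.008, -1.0, 0.015]]
contact_force: [0.2, 0.2, 0.4]
grip_width: 0.0003
```

Request:
send_rows(rows=[[0,0,0,0.001,0.0,0,255],[0,0,0,0,0,0,255]])

```text
t: 15.07
tcp_pos: [0.4575, -0.1668, 0.0085]
tcp_rot: [[-0.174, -0.017, -0.985], [0.985, 0.005, -0.174], [0.008, -1.0, 0.016]]
contact_force: [-0.5, -0.2, 0.5]
grip_width: 0.0005
```

Request:
send_rows(rows=[[0,0,0,0.001,0.0,0,255],[0,0,0,0,0,0,255]])

```text
t: 15.23
tcp_pos: [0.4574, -0.1659, 0.0086]
tcp_rot: [[-0.174, -0.017, -0.985], [0.985, 0.005, -0.174], [0.008, -1.0, 0.015]]
contact_force: [0.6, -0.0, 0.7]
grip_width: 0.0001
```

Request:
send_rows(rows=[[0,0,0,0.001,0.0,0,255],[0,0,0,0,0,0,255]])

```text
t: 15.4
tcp_pos: [0.4573, -0.1652, 0.0086]
tcp_rot: [[-0.174, -0.016, -0.985], [0.985, 0.005, -0.174], [0.008, -1.0, 0.015]]
contact_force: [0.8, -0.6, 0.8]
grip_width: 0.0002
```

Request:
send_rows(rows=[[0,0,0,0.001,0.0,0,255],[0,0,0,0,0,0,255]])

```text
t: 15.57
tcp_pos: [0.4572, -0.1645, 0.0087]
tcp_rot: [[-0.174, -0.016, -0.985], [0.985, 0.004, -0.174], [0.007, -1.0, 0.015]]
contact_force: [0.2, -2.3, -1.4]
grip_width: -0.0
```

Request:
send_rows(rows=[[0,0,0,0.001,0.0,0,255],[0,0,0,0,0,0,255]])

```text
t: 15.73
tcp_pos: [0.4572, -0.1639, 0.0088]
tcp_rot: [[-0.173, -0.016, -0.985], [0.985, 0.004, -0.174], [0.006, -1.0, 0.015]]
contact_force: [0.9, -4.8, -0.1]
grip_width: -0.0004
```

Request:
send_rows(rows=[[0,0,0,0.001,0.0,0,255],[0,0,0,0,0,0,255]])

```text
t: 15.9
tcp_pos: [0.4571, -0.1633, 0.0089]
tcp_rot: [[-0.173, -0.015, -0.985], [0.985, 0.003, -0.173], [0.006, -1.0, 0.015]]
contact_force: [0.2, -5.3, -0.4]
grip_width: -0.0003
```

Request:
send_rows(rows=[[0,0,0,0.0005,0.0,0,255],[0,0,0,0,0,0,255],[0,0,0,0,0,0,255]])

```text
t: 16.15
tcp_pos: [0.4571, -0.1632, 0.009]
tcp_rot: [[-0.173, -0.015, -0.985], [0.985, 0.003, -0.173], [0.005, -1.0, 0.014]]
contact_force: [0.8, -5.7, -0.5]
grip_width: 0.0002
```

The wedge bears weight at 5.7 N. I'll retreat, rise and go back over the corner.

Request:
send_rows(rows=[[0,0,0,-0.006,0,0,255],[0,0,0,-0.007,0,0,255],[0,0,0,-0.008,0,0,255],[0,0,0,0,-0.013,0,255],[0,0,0,0,-0.015,0,255],[0,0,0,0,-0.015,0,255],[0,0,0,0,-0.015,0,255],[0,0,0,0,-0.015,0,255],[0,0,0,0,-0.015,0,255],[0,0,0,0,-0.015,0,255],[0,0,0,0,-0.007,0,255],[0,0,0,0,0,0,255]])

```text
t: 17.15
tcp_pos: [0.4632, -0.183, 0.1203]
tcp_rot: [[-0.174, -0.014, -0.985], [0.985, 0.005, -0.174], [0.008, -1.0, 0.012]]
contact_force: [0.1, -0.1, -0.5]
grip_width: 0.0
```

Request:
send_rows(rows=[[0,0,0,0.012,0,0,255],[0,0,0,0.012,0,0,255],[0,0,0,0.012,0,0,255],[0,0,0,0.012,0,0,255],[0,0,0,0.012,0,-0.001,255],[0,0,0,0.012,0,-0.001,255],[0,0,0,0.012,0,-0.001,255],[0,0,0,0.012,0,0,255],[0,0,0,0,0,0,255],[0,0,0,0,0,0,255],[0,0,0,0,0,0,255]])

```text
t: 18.07
tcp_pos: [0.4482, -0.0883, 0.119]
tcp_rot: [[-0.174, -0.017, -0.985], [0.985, 0.005, -0.174], [0.008, -1.0, 0.016]]
contact_force: [0.2, -0.6, 0.0]
grip_width: -0.0
```

```bash
python3 - <<'E'
from h import *
c=cam('scene'); x,y=374,223
cv2.imwrite('pics/s5.png',cv2.resize(c['frame'][y-40:y+40,x-60:x+60,::-1],None,fx=6,fy=6,interpolation=2))
E
```

```text
(no output)
```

View pics/s5.png

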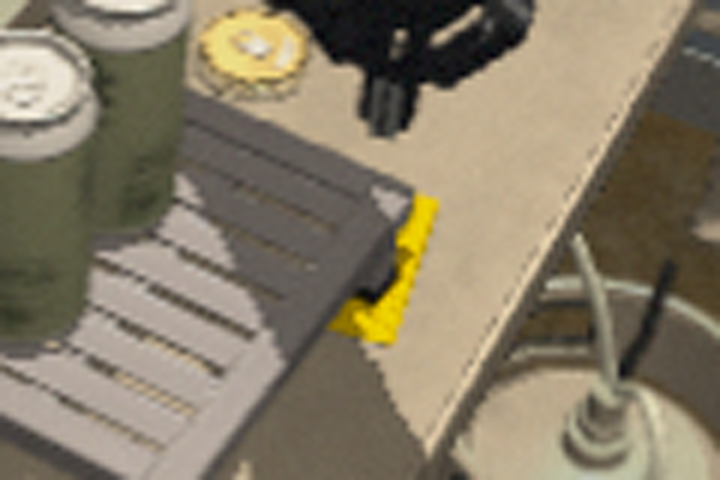

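The picture shows the wedge under the short leg, its tip coming out at crop (390,340). The stand's corner is unmoved at (413,190). Now I press again.

Request:
send_rows(rows=[[0,0,0,0.002,0.008,0,255],[0,0,0,0.002,0.008,0,255],[0,0,0,0,0.008,0,255],[0,0,0,0,0.008,0,255],[0,0,0,0,0.003,0,255],[0,0,0,0,0,0,255],[0,0,0,0,0,0,255]])

```text
t: 18.7
tcp_pos: [0.4468, -0.084, 0.0839]
tcp_rot: [[-0.173, -0.017, -0.985], [0.985, 0.005, -0.174], [0.008, -1.0, 0.016]]
contact_force: [-0.8, -0.5, -0.3]
grip_width: 0.0001
```

Request:
send_rows(rows=[[0,0,0,0,0.001,0,255],[0,0,0,0,0.001,0,255],[0,0,0,0,0.001,0,255],[0,0,0,0,0,0,255]])

```text
t: 19.03
tcp_pos: [0.4471, -0.0835, 0.0812]
tcp_rot: [[-0.174, -0.016, -0.985], [0.985, 0.005, -0.174], [0.008, -1.0, 0.015]]
contact_force: [0.5, -0.9, 0.4]
grip_width: -0.0004
```

Request:
send_rows(rows=[[0,0,0,0,0.001,0,255],[0,0,0,0,0,0,255]])

```text
t: 19.2
tcp_pos: [0.4471, -0.0836, 0.0802]
tcp_rot: [[-0.174, -0.016, -0.985], [0.985, 0.005, -0.174], [0.008, -1.0, 0.015]]
contact_force: [-0.6, -0.4, -0.2]
grip_width: 0.0003
```

Request:
send_rows(rows=[[0,0,0,0,0.001,0,255],[0,0,0,0,0,0,255]])

```text
t: 19.37
tcp_pos: [0.4472, -0.0836, 0.08]
tcp_rot: [[-0.174, -0.016, -0.985], [0.985, 0.006, -0.174], [0.009, -1.0, 0.015]]
contact_force: [-3.3, 1.1, 12.5]
grip_width: -0.0003
```

Request:
send_rows(rows=[[0,0,0,0,0.0003,0,255],[0,0,0,0,0,0,255],[0,0,0,0,0,0,255],[0,0,0,0,0,0,255]])

```text
t: 19.7
tcp_pos: [0.4472, -0.0836, 0.0799]
tcp_rot: [[-0.174, -0.016, -0.985], [0.985, 0.007, -0.174], [0.009, -1.0, 0.015]]
contact_force: [-4.1, 1.7, 15.4]
grip_width: 0.0003
```

Request:
send_rows(rows=[[0,0,0,0,-0.004,0,255],[0,0,0,0,-0.01,0,255],[0,0,0,0,-0.012,0,255],[0,0,0,0,-0.012,0,255],[0,0,0,-0.014,-0.012,0,255],[0,0,0,-0.014,-0.012,0,255],[0,0,0,-0.014,-0.01,0,255],[0,0,0,-0.014,-0.01,0,255],[0,0,0,-0.014,-0.01,0,255],[0,0,0,-0.014,0,0,255],[0,0,0,-0.014,0,0,255],[0,0,0,-0.014,0,0,255]])

```text
t: 20.7
tcp_pos: [0.4682, -0.1958, 0.1705]
tcp_rot: [[-0.174, -0.016, -0.985], [0.985, 0.005, -0.174], [0.008, -1.0, 0.015]]
contact_force: [0.8, 0.7, 0.0]
grip_width: 0.0001
```

Request:
send_rows(rows=[[0,0,0,-0.014,0,0,255],[0,0,0,-0.014,0,0,255],[0,0,0,-0.014,0,0,255],[0,0,0,-0.014,0,0,255],[0,0,0,-0.014,0,0,255],[0,0,0,-0.014,0,0,255],[0,0,0,0,0,0,255],[0,0,0,0,0,0,255]])

```text
t: 21.37
tcp_pos: [0.482, -0.2785, 0.1694]
tcp_rot: [[-0.172, -0.017, -0.985], [0.985, 0.005, -0.172], [0.008, -1.0, 0.016]]
contact_force: [0.9, 0.1, 0.2]
grip_width: -0.0
```

```bash
python3 - <<'E'
from h import *
c=cam('top'); q=c['frame'][100:300,220:500]
cv2.imwrite('pics/t6.png',cv2.resize(q[...,::-1],None,fx=2.8,fy=2.8,interpolation=2))
E
```

```text
(no output)
```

View pics/t6.png

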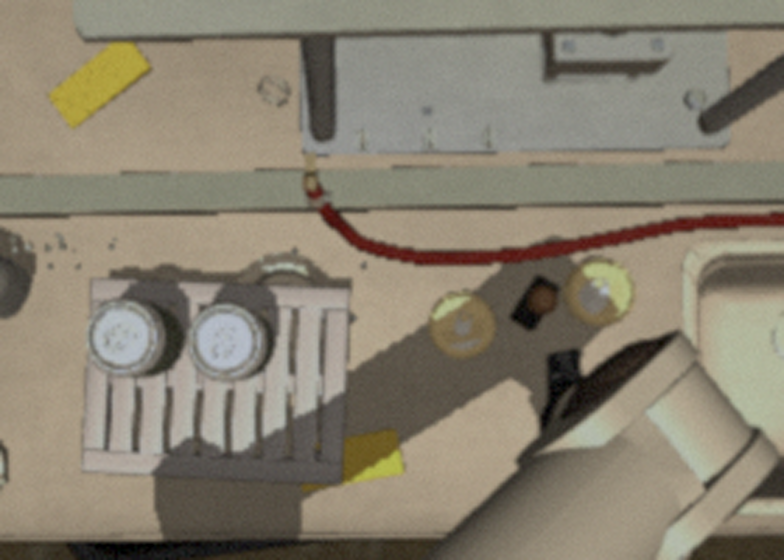

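The top view shows both cans upright, the stand corner at full-image px (342,273) as before, the stacks and stamp unmoved, the wedge under the corner, and the hand clear. I'm handing in.

```bash
python3 -c "
from workcell import bot; print(bot.sign_off())"
```

```text
the job is handed in; nothing more can be done
None
```

The wedge is now under the short leg and bears weight, and the stand's loose corner no longer gives. I handed the job in at about 21 s, with the hand clear.

- **First press:** the corner sank from z = 80 mm to 74.5 mm and met the table at 16 N, so the gap was about 5.5 mm.
- **Wedge:** I used the yellow wedge nearest the base. I turned it with an off-centre push on the heel, then pushed it straight in, thin end first. The push force rose from about 0 to 5.7 N, within the 3 to 7 N at which it should bear weight.
- **Second press:** at 15.4 N the corner stayed at z = 79.9 mm, which is no measurable give.
- **Last picture:** the cans are standing and the stand's corner is at the same pixel as at the start, to about 1 px. The can-end stacks and the date stamp are unmoved. The tape roll, clamp and most of the spray bottle were outside that crop, but the hand never went near them.

No check failed or disagreed. Early on some moves fell short because of the arm's speed limits, so I used smaller steps after that.

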